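# Lay out a spirit tasting tray

### The job

Lay out the tasting place: on the white tray stand the blue bottle centred on the seat next to the brass bar, the red jar on the seat at the other end, and the white cup, mouth up, on the seat between them with the wooden lid centred on top of the cup; stand the white bottle in the middle of the cork coaster. Set each thing down, do not drop it or tip it over, and leave all five standing straight and let go. Do not disturb the amber bottle or the tasting glass.

Things in the scene. Friction and masses are not known exactly. Their poses are not given: they have to be found in the camera images.
- tray: White tasting tray, fixed, flat, 110 mm (x) by 330 mm (y) by 12 mm high, no rim. Origin at the centre of its underside, z up, long axis along y. On its top three grey round seats, flat inlays 66 mm across, in a row at y = -95, 0 and +95 mm, x = 0, at height 12 mm. A brass bar lies across one end and a black bar across the other; which end varies.
- brass_bar: Yellowish brass marker bar across one short end of the tray (the other end has a black one): 90 x 20 x 3 mm, fixed on the tray's top, centred 153 mm from the tray's middle along the row of seats, so 58 mm from the nearest seat's centre. Origin at the centre of its underside.
- coaster: Square cork coaster, fixed flat on the table, 90 x 90 x 5 mm, with a darker brown round inlay 66 mm across at its centre. Origin at the centre of its underside, z up.
- blue_bottle: Loose, about 150 g. 84 mm tall, round about its z axis; cobalt blue body, a cylinder 48 mm across up to 42 mm, then a shoulder in to the neck at 54 mm. Screw cap 28 mm across from 60 to 84 mm height, blue. Neck 22 mm. Origin at the centre of its underside, z up.
- red_jar: Loose, about 150 g. 84 mm tall, round about its z axis; red bulging body, foot 38 mm, widest 54 mm from 18 to 36 mm height, then in to the neck at 54 mm. Screw cap 28 mm across from 60 to 84 mm height, black. Neck 22 mm. Origin at the centre of its underside, z up.
- white_bottle: Loose, about 150 g. 84 mm tall, round about its z axis; white porcelain body with a yellow band, a cylinder 46 mm across up to 46 mm, then in to the neck at 55 mm. Screw cap 28 mm across from 60 to 84 mm height, red. Neck 22 mm. Origin at the centre of its underside, z up.
- cup: White porcelain tasting cup without a handle, open at the top, straight sides: 52 mm across outside, 55 mm tall, wall 3 mm. Loose, about 120 g, stands mouth up. Origin at the centre of its underside, z up.
- lid: Brown wooden cup lid: flat disc 64 mm across and 6 mm thick with an upright round handle 18 mm across in its middle, from 6 to 50 mm height; the underside is plain and flat. Loose, about 60 g, lies handle up on the table. Origin at the centre of its underside, z up. On the cup it rests on the rim, 55 mm above the cup's underside.
- amber_bottle: Bystander, not to be moved: dark brown bottle with a brass-coloured cap, shape and size as the blue bottle (48 mm across, 84 mm tall). Loose. Origin at the centre of its underside.
- glass: Bystander, not to be moved: clear stemmed tasting glass, foot 52 mm across, bowl 42 mm across, 80 mm tall. Loose. Origin at the centre of its underside.
Mind the look-alikes: they are no part of the job. Several things have the shape of the red_jar; the one meant has the colours described above.

How it is judged:
At the end, for the whole second after the job is handed in: On the tray, within 13 mm of seat centres: blue bottle by the brass bar, cup in the middle, red jar at the far end; lid on the cup rim within 9 mm; white bottle on the coaster within 15 mm; all upright (0.1 rad), at rest, released; amber bottle and glass moved under 15 mm, upright (x of blue_bottle in the frame of tray between -0.013 and 0.013 m and z of blue_bottle in the frame of tray between 0.008 and 0.017 m and (y of blue_bottle in the frame of tray between 0.082 and 0.108 m or y of blue_bottle in the frame of tray between -0.108 and -0.082 m) and horizontal distance between blue_bottle and brass_bar below 0.1 m and x of red_jar in the frame of tray between -0.013 and 0.013 m and z of red_jar in the frame of tray between 0.008 and 0.017 m and (y of red_jar in the frame of tray between 0.082 and 0.108 m or y of red_jar in the frame of tray between -0.108 and -0.082 m) and horizontal distance between red_jar and brass_bar above 0.2 m and x of cup in the frame of tray between -0.013 and 0.013 m and z of cup in the frame of tray between 0.008 and 0.017 m and y of cup in the frame of tray between -0.013 and 0.013 m and horizontal distance between lid and cup below 0.009 m and z of lid in the frame of cup between 0.051 and 0.06 m and horizontal distance between white_bottle and coaster below 0.015 m and z of white_bottle in the frame of coaster between 0.002 and 0.01 m and angle between each of blue_bottle, red_jar, white_bottle, cup, lid, amber_bottle, glass's own z axis and vertical below 0.1 rad and linear speed of each of blue_bottle, red_jar, white_bottle, cup, lid below 0.02 m/s and angular speed of each of blue_bottle, red_jar, white_bottle, cup, lid below 0.2 rad/s and distance of each of amber_bottle, glass from where it was at the start of the episode below 0.015 m); the robot touches nothing.
It fails at once if the amber bottle or the tasting glass is pushed more than 15 mm or tipped (distance of any of amber_bottle, glass from where it was at the start of the episode above 0.015 m or angle between any of amber_bottle, glass's own z axis and vertical above 0.3 rad).
It fails at once if one of the five things is tipped over (more than 45 degrees) (angle between any of blue_bottle, red_jar, white_bottle, cup, lid's own z axis and vertical above 0.785 rad).
It fails at once if one of the five things is dropped or thrown (faster than 0.7 m/s while the fingers do not touch it, a fall of about 25 mm) ((linear speed of blue_bottle above 0.7 m/s and contact force between the fingers and blue_bottle below 0.05 N) or (linear speed of red_jar above 0.7 m/s and contact force between the fingers and red_jar below 0.05 N) or (linear speed of white_bottle above 0.7 m/s and contact force between the fingers and white_bottle below 0.05 N) or (linear speed of cup above 0.7 m/s and contact force between the fingers and cup below 0.05 N) or (linear speed of lid above 0.7 m/s and contact force between the fingers and lid below 0.05 N)).
It also fails if it takes over 112 s, if anything falls off the work surface, if the arm or the gripper's body presses on something with over 40 N, if the wrist force passes 120 N, or if a joint passes its speed limit or range.

### The arm

A 7-joint arm with a two-finger parallel gripper is mounted at the origin on the work surface. World frame = base frame: x ahead of the robot, y to its left, z up, the work surface at z = 0. Lengths are in m, angles in rad, forces in N, time in s.
With the tool pointing down it reaches from about 0.425 to 0.875 m from the base axis. Payload 4.7 kg.
Tool frame: the origin (TCP) lies at the very end of the fingers, on their centre line; the grasp point (between the pads) lies 19 mm behind it; x points along the fingers, y is the direction in which the jaws open and shut, and the axes are right-handed (so a half turn about x gives the same grasp; the last joint's range is limited). The gripper opens to 87 mm and grips with 3 to 60 N. Pads are 19 mm wide; open, the fingers measure 117 mm over their backs; the gripper's body (75 mm by 190 mm) begins 51 mm behind the grasp point.
Start: joints at [1.285, 0.321, -0.07, 1.45, 0.023, 1.371, -0.057], TCP at [0.192, -0.621, 0.223] pointing down, gripper open.
Joint ranges: [-2.86, 2.86], [-0.3, 2.09], [-1.38, 1.24], [0.06, 2.45], [-1.56, 4.7], [0.09, 2.05], [-2.69, 2.69]. Speed limits (rad/s): [2.57, 2.57, 3.14, 3.14, 3.14, 3.14, 3.14].

### API

Orientations are given as a rotation vector (axis times angle).
In Python, from bench import ctrl gives the robot as it stands.
- The arm moves only by the tool step_arm, never from a script. Its argument "increments" is one flat list of numbers, 6 for each row, row after row: the shift along the tool's x, y, z in cm, then the turn, a rotation vector about the tool's x, y, z in rad. In form: [tx, ty, tz, ax, ay, az, tx, ty, tz, ax, ay, az, ...]. A call has 1 to 12 rows; each row shifts and turns the commanded pose from where the row before left it, along the tool's axes as they then stand; what a row does not reach is not made up. A row lasts 1/8 s, in which the tool goes at most 62.5 mm and 10.7 degrees, less where a joint would pass 70% of its speed; a pose out of reach is approached as far as the arm can. A call with a gripper value outside its range is refused whole. "fingers" is the opening in per cent of the stroke, from 0 (shut) to 100 (fully open), set as the call begins (left out, the last holds). The fingers move at their own pace and stop on an object; "force" is the grip in N (left out, the last holds). Time passes only in rows, so rows that do not move let the fingers close. It gives the time, the measured TCP pose, the force and the opening at its end, in the units of the state.
- ctrl.get_state(): the state, without advancing time (a new reading comes with each control period).
- ctrl.get_image(name): name is "scene" or "top" or "wrist"; returns the picture (480x640x3 uint8, red, green, blue); there is no depth.
- ctrl.camera_params(name): a dict with "vertical_fov" (degrees; the focal length in pixels is half the picture's height over the tangent of half this angle, whatever the lens; pixels are square), "cx", "cy" (the principal point, pixels), "R" (3x3) and "t" (3): a world point X has camera coordinates R X + t. Camera axes: x right, y down, z forward; pixel columns grow to the right and rows downward; lengths in m; the calibration is good to about 2 mm. A picture is of the moment at which its call begins: read the wrist's pose just before it. camera_params takes no time and is no camera call; for the wrist camera it gives the pose at the moment of the call.
- ctrl.close_job(): hands the job in, once; it reports no verdict.
Trained networks look in the newest picture that a camera, given by its name, has taken for a name from the list of things; names that differ only in an ending like _2 or _b are one class to them, and where a whole thing is asked for, a point or a joint stands for the part that bears it (a point fixed in the world has none). Each returns a list of dicts, best first, with "score" (0 to 1); they miss things now and then, are a little off and sometimes report something else, mostly with a low value. They report only what shows in the picture. A call takes as long as a camera call. They do not tell look-alikes from the thing itself.
- ctrl.search_frame(camera, name): "xyz" ([x, y, z] in m, in the coordinates of the camera as it stood for that picture, good to about 4 mm: the middle of the surface that is visible of it).
- ctrl.silhouettes(camera, name): "pixels" (480x640 bool, what is visible of it).
- ctrl.spot_point(camera, name): "xyz" ([x, y, z] in m, in the coordinates of the camera as it stood for that picture, good to about 4 mm: a listed point, or the origin of a listed thing).
The state is a dict: "time": time; "joint_positions": joint angles; "qd": joint speeds; "joint_torque": joint torques, N m; "position": TCP position; "tool_rot": TCP orientation; "ft_force": force on the tool from outside, world axes, zero at the start; "torque": the same for the moment, N m; "grip_width": opening from 0.0 (shut) to 1.0 (fully open).
Only numpy, scipy, OpenCV 4.12 (cv2) and the standard library are available. Lean on these libraries where they do the work, as an engineer would, in place of code of your own. Each camera call takes 0.05 s, during which the arm holds its last target.

## Working session

There is one attempt and no reset: what is moved stays moved. The work goes in short steps, Python scripts to look and compute and a tool call to move; the robot and the scene stay as the last step left them, time stands still between calls to the robot, and variables do not carry over. Pictures are saved under pics/ and viewed, and the job is handed in when it is done.

Besides the shell and the picture viewer there is one more tool, called as name(argument=value, ...) on one line, values as JSON. step_arm: Moves the arm, as the interface text tells. Its arguments: {"type":"object","properties":{"increments":{"type":"array","items":{"type":"number"}},"fingers":{"type":"number"},"force":{"type":"number"}},"required":["increments"]}

```bash
ls; mkdir -p pics
cat > h.py <<'E'
import numpy as np, cv2
from bench import ctrl
from scipy.spatial.transform import Rotation as Rn
def snap(cam,fn):
    im=ctrl.get_image(cam); cv2.imwrite('pics/'+fn,cv2.cvtColor(im,cv2.COLOR_RGB2BGR)); return im
def cp(cam):
    p=ctrl.camera_params(cam); f=240/np.tan(np.radians(p['vertical_fov'])/2)
    return f,p['cx'],p['cy'],np.array(p['R']),np.array(p['t'])
def ray(cam,u,v,z,c=None):
    f,cx,cy,R,t=c or cp(cam)
    d=R.T@np.array([(u-cx)/f,(v-cy)/f,1]); o=-R.T@t
    return o+d*(z-o[2])/d[2]
def proj(cam,X,c=None):
    f,cx,cy,R,t=c or cp(cam); q=R@np.array(X)+t
    return np.array([cx+f*q[0]/q[2],cy+f*q[1]/q[2]])
def w(cam,x):
    f,cx,cy,R,t=cp(cam); return R.T@(np.array(x)-t)
E
python3 - <<'E'
from h import *
for c in ['scene','top','wrist']:
    snap(c,c+'0.png'); p=cp(c); print(c,p[0],p[1],p[2],-p[3].T@p[4],p[3].round(3).tolist())
s=ctrl.get_state(); print(s)
E
```

```text
pics
scene 594.6279653203144 315.0436466119321 237.10227894541265 [1.05673791 0.62093874 1.01439032] [[-0.82, 0.573, 0.002], [0.447, 0.643, -0.622], [-0.358, -0.509, -0.783]]
top 543.7899668695537 319.466551999498 243.04733608865845 [0.42879691 0.01598834 1.10198699] [[0.0, -1.0, 0.027], [-0.985, -0.005, -0.175], [0.175, -0.026, -0.984]]
wrist 382.4684207799878 328.84912111863815 234.5048323529553 [ 0.26152589 -0.59953838  0.38274787] [[0.295, -0.955, -0.001], [-0.921, -0.285, 0.265], [-0.254, -0.077, -0.964]]
{'time': 0.15, 'joint_positions': array([ 1.28507836,  0.321659  , -0.07009638,  1.45138106,  0.02258415,
        1.37083675, -0.05689809]), 'qd': array([-0.00057367, -0.00340368,  0.00098291, -0.00563971, -0.00036685,
       -0.00053542,  0.00067509]), 'joint_torque': array([-5.34725143e-05, -4.91795683e+01, -4.04734053e-01, -3.12877536e+01,
       -6.41259947e-02,  4.04717121e-02,  1.28917422e-04]), 'position': array([ 0.19181649, -0.6206059 ,  0.22171568]), 'tool_rot': array([ 2.06039501,  0.31281856, -2.06100183]), 'ft_force': array([-0.0035298 , -0.61208654, -0.86332137]), 'torque': array([-0.017986  ,  0.01921638, -0.003587  ]), 'grip_width': 1.0009488657731667}
```

View pics/top0.png

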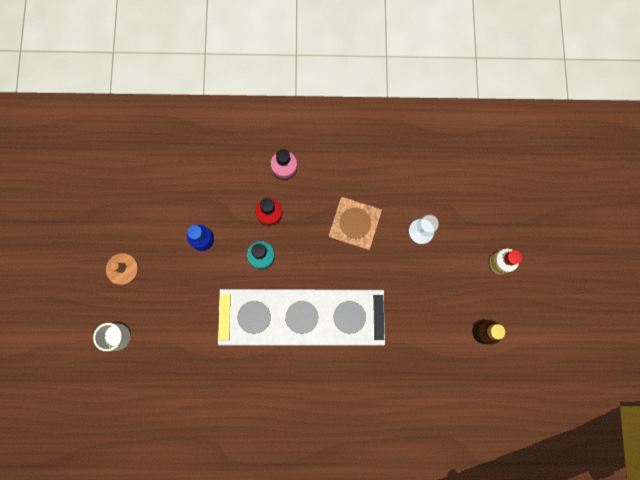

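View pics/scene0.png

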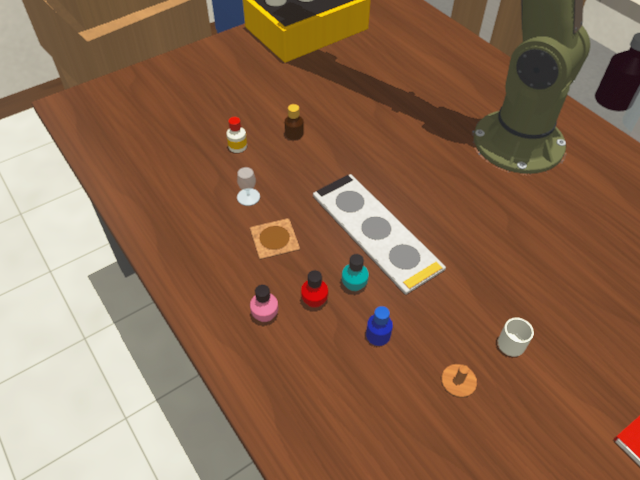

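Run:
```python
from h import *
for n in ['tray','brass_bar','coaster','blue_bottle','red_jar','white_bottle','cup','lid','amber_bottle','glass']:
    for c in ['top','scene']:
        for d in ctrl.spot_point(c,n)[:5]: print(n,c,round(d['score'],2),w(c,d['xyz']).round(3),proj(c,w(c,d['xyz'])).round())
s=ctrl.get_state();print(s['time']); print(Rn.from_rotvec(s['tool_rot']).as_matrix().round(3))
```

```text
tray top 0.77 [0.472 0.026 0.001] [300. 318.]
tray scene 0.81 [ 0.476  0.027 -0.   ] [376. 232.]
brass_bar top 0.7 [0.472 0.177 0.014] [223. 317.]
brass_bar top 0.39 [ 0.628  0.226 -0.003] [203. 241.]
brass_bar scene 0.56 [0.472 0.178 0.013] [424. 275.]
coaster top 0.77 [ 0.667 -0.087  0.004] [355. 223.]
coaster scene 0.56 [ 0.669 -0.087  0.   ] [274. 238.]
blue_bottle top 0.92 [ 0.63   0.226 -0.001] [202. 240.]
blue_bottle scene 0.57 [0.634 0.225 0.001] [376. 334.]
blue_bottle scene 0.46 [ 0.475  0.025 -0.002] [376. 232.]
red_jar top 0.86 [ 0.685  0.084 -0.001] [272. 214.]
red_jar top 0.57 [0.783 0.066 0.002] [282. 169.]
red_jar scene 0.8 [0.686 0.092 0.001] [314. 299.]
red_jar scene 0.74 [0.786 0.061 0.003] [264. 312.]
red_jar scene 0.7 [ 0.596  0.108 -0.001] [355. 284.]
white_bottle top 0.72 [ 0.586 -0.385 -0.003] [499. 262.]
white_bottle scene 0.94 [ 0.583 -0.381 -0.001] [240. 147.]
cup top 0.66 [0.432 0.388 0.001] [116. 338.]
cup scene 0.75 [0.437 0.387 0.001] [510. 344.]
cup scene 0.49 [ 0.476  0.025 -0.002] [375. 232.]
lid top 0.67 [ 0.567  0.39  -0.001] [120. 270.]
lid scene 0.88 [0.57  0.38  0.001] [456. 378.]
amber_bottle top 0.96 [ 0.443 -0.346  0.003] [485. 332.]
amber_bottle top 0.27 [ 0.583 -0.386 -0.003] [499. 264.]
amber_bottle scene 0.75 [ 0.445 -0.344  0.002] [294. 133.]
glass top 0.91 [ 0.649 -0.225  0.   ] [421. 232.]
glass top 0.32 [ 0.587 -0.384 -0.   ] [498. 262.]
1.15
[[-0.     0.295 -0.955]
 [-0.    -0.955 -0.295]
 [-1.     0.     0.   ]]
```

```bash
cat > m.py <<'E'
from h import *
im={c:cv2.cvtColor(cv2.imread('pics/%s0.png'%c),cv2.COLOR_BGR2HSV) for c in ['top','scene']}
def blob(c,u,v,r,f):
    H=im[c].astype(int); m=f(H[...,0],H[...,1],H[...,2]).astype(np.uint8)
    k=np.zeros_like(m); cv2.circle(k,(int(u),int(v)),r,1,-1); m=m&k
    n,l,st,ce=cv2.connectedComponentsWithStats(m)
    i=1+np.argmax(st[1:,4]); return ce[i],st[i]
red=lambda h,s,v:((h<8)|(h>172))&(s>150)&(v>90)
blk=lambda h,s,v:(v<70)&(s<120)
gry=lambda h,s,v:(s<30)&(v>90)&(v<175)
brn=lambda h,s,v:(v<125)&(s>60)
for c,u,v in [('top',254,317),('top',302,317),('top',350,317),('scene',350,202),('scene',376,228),('scene',405,257)]:
    ce,st=blob(c,u,v,25,gry); print(c,'seat',ce.round(1),st,ray(c,*ce,0.012).round(4))
def capfind(name,X,f,r):
    for c in ['top','scene']:
        # correlate: cylinder cap model visible hull centroid
        u=proj(c,[X[0],X[1],.072]); ce,st=blob(c,*u,r,f)
        # centroid of projected hull, solve
        x=np.array(X,float)
        for _ in range(4):
            a=np.linspace(0,6.283,60)
            pts=np.array([proj(c,[x[0]+.014*np.cos(t),x[1]+.014*np.sin(t),z]) for t in a for z in (.060,.084)],np.float32)
            h=cv2.convexHull(pts); M=cv2.moments(h); m=np.array([M['m10'],M['m01']])/M['m00']
            x=x+(ray(c,*ce,.072)-ray(c,*m,.072))[:2]
        print(name,c,st,M['m00'],x.round(4))
capfind('white',[.585,-.383],red,18)
capfind('red',[.685,.088],lambda h,s,v:(v<60)&~red(h,s,v),16)
capfind('blue',[.632,.226],lambda h,s,v:(h>100)&(h<115)&(v>150),16)
for c in ['top','scene']:
    for n in ['cup','lid','coaster']:
        pass
E
python3 m.py
```

```text
top seat [253.  315.9] [237 301  34  33 698] [0.4749 0.1184 0.012 ]
top seat [301.4 312. ] [285 301  33  26 385] [0.4828 0.0226 0.012 ]
top seat [349.5 316.2] [334 301  32  33 711] [ 0.4746 -0.0733  0.012 ]
scene seat [349.5 201. ] [336 191  28  21 475] [ 0.4753 -0.0718  0.012 ]
scene seat [375.8 227.7] [362 217  29  23 523] [0.475  0.0234 0.012 ]
scene seat [404.1 256.4] [389 244  31  25 597] [0.4752 0.1185 0.012 ]
white top [505 249  18  16 205] 234.73589256731793 [ 0.586  -0.3869]
white scene [228 116  13  15 158] 163.9559474333073 [ 0.5853 -0.3876]
red top [261 199  13  15 128] 203.74359406973235 [0.6852 0.0902]
red scene [308 271  13  17 130] 242.1318393512629 [0.6877 0.0918]
blue top [187 225  15  14 163] 216.20127072290052 [0.6322 0.2288]
blue scene [375 307  14  12 144] 262.684218140319 [0.6272 0.2234]
```

Run:
```python
import cv2,numpy as np
t=cv2.imread('pics/top0.png')
a=cv2.resize(t[180:360,80:240],None,fx=4,fy=4,interpolation=2)[:600]
cv2.imwrite('pics/z1.png',a)
b=cv2.resize(t[180:330,230:430],None,fx=4,fy=4,interpolation=2)
cv2.imwrite('pics/z2.png',b)
```

```text
(no output)
```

View pics/z1.png

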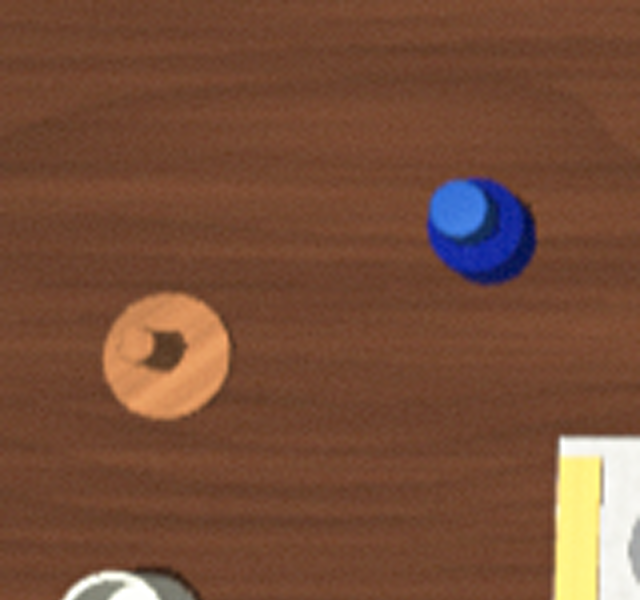

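View pics/z2.png

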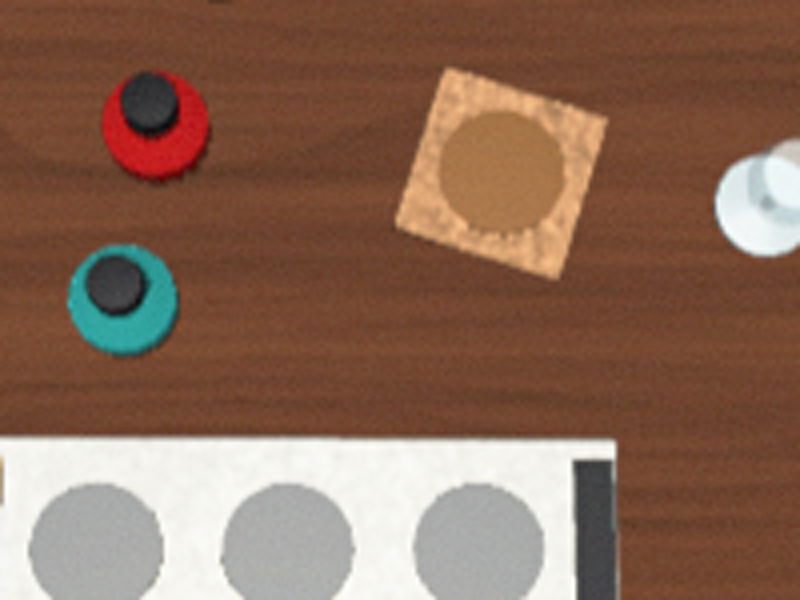

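Run:
```python
from h import *
for n,u,v,z in [('blue',194.6,231.8,.084),('red',267.2,205,.084),('red foot/belly',268.4,211,.027),('coaster',355.2,222.8,.005),('lid',121.4,268.6,.006),('lidhandle',80+136/4-.4,180+343/4-.4,.05),('seatL',254,317,.012),('seatR',349.5,317,.012)]:
    print(n,ray('top',u,v,z).round(4))
t=cv2.imread('pics/top0.png');s=cv2.imread('pics/scene0.png')
cv2.imwrite('pics/z3.png',np.hstack([cv2.resize(t[310:370,80:150],(560,480),interpolation=2)[:, :400],cv2.resize(s[305:365,490:540],(400,480),interpolation=2)]))
```

```text
blue [0.63   0.2256 0.084 ]
red [0.6832 0.089  0.084 ]
red foot/belly [0.685  0.0905 0.027 ]
coaster [ 0.6664 -0.0874  0.005 ]
lid [0.5692 0.3849 0.006 ]
lidhandle [0.5698 0.3854 0.05  ]
seatL [0.4728 0.1164 0.012 ]
seatR [ 0.473  -0.0732  0.012 ]
```

View pics/z3.png

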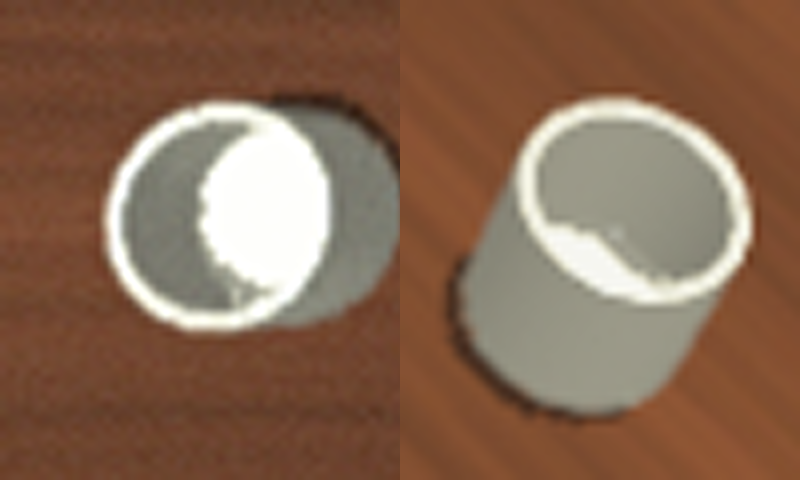

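Run:
```python
from h import *
print(ray('top',107.0,336.5,.055).round(4),ray('scene',519.1,329.8,.055).round(4))
```

```text
[0.4343 0.3871 0.055 ] [0.4356 0.3891 0.055 ]
```

step_arm(increments=[0, 0, 0, -0.1816, 0, 0, 0, 0, 0, -0.1816, 0, 0, 0, 0, 0, -0.1816, 0, 0, 0, 0, 0, -0.1816, 0, 0, 0, 0, 0, -0.1816, 0, 0, 0, 0, 0, -0.1816, 0, 0, 0, 0, 0, -0.1816, 0, 0, 0, 0, 0, 0, 0, 0], fingers=70)

```text
time: 2.15
position: [0.1919, -0.6211, 0.2226]
tool_rot: [1.211, 1.208, -1.21]
ft_force: [-0.3, -0.6, -0.7]
grip_width: 0.703
```

step_arm(increments=[0, 3.94, -2.34, 0, 0, 0, 0, 3.94, -2.34, 0, 0, 0, 0, 3.94, -2.34, 0, 0, 0, 0, 3.94, -2.34, 0, 0, 0, 0, 3.94, -2.34, 0, 0, 0, 0, 3.94, -2.34, 0, 0, 0, 0, 3.94, -2.34, 0, 0, 0, 0, 3.94, -2.34, 0, 0, 0, 0, 3.94, -2.34, 0, 0, 0, 0, 3.94, -2.34, 0, 0, 0, 0, 0, 0, 0, 0, 0, 0, 0, 0, 0, 0, 0])

```text
time: 3.65
position: [0.5854, -0.3875, 0.2223]
tool_rot: [1.21, 1.208, -1.212]
ft_force: [-0.5, -0.5, -0.7]
grip_width: 0.702
```

Run:
```python
from h import *
s=ctrl.get_state(); print(s['time'],s['position'],s['joint_positions'])
snap('wrist','w1.png'); 
for X in [[.586,-.387,.084],[.586,-.387,0],[.444,-.345,.084]]: print(proj('wrist',X))
```

```text
3.65 [ 0.58541932 -0.38746026  0.2223033 ] [ 0.83994251  0.46586827 -0.42513175  1.28957672  0.18944766  1.42574212
  0.42569269]
[329.98098832 220.65831294]
[329.85422681 201.53706656]
[146.75003428 168.46437395]
```

View pics/w1.png

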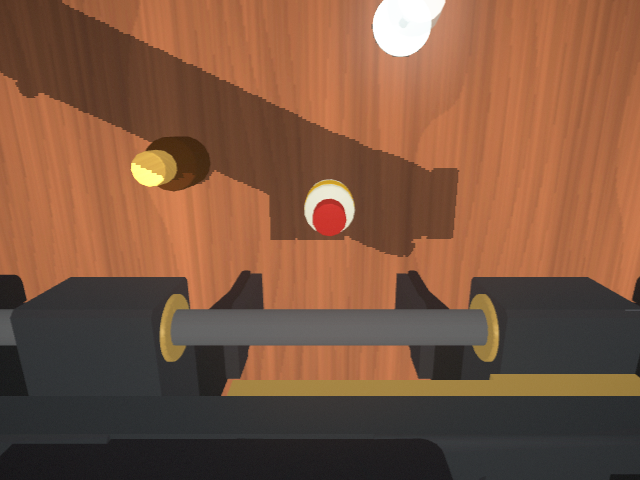

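step_arm(increments=[4, 0.05, -0.2, 0, 0, 0, 4, 0, 0, 0, 0, 0, 4, 0, 0, 0, 0, 0, 3, 0, 0, 0, 0, 0, 1.4, 0, 0, 0, 0, 0, 0, 0, 0, 0, 0, 0])

```text
time: 4.45
position: [0.5852, -0.3859, 0.0581]
tool_rot: [1.21, 1.209, -1.212]
ft_force: [0.5, 0.0, -0.8]
grip_width: 0.7
```

step_arm(increments=[0, 0, 0, 0, 0, 0, 0, 0, 0, 0, 0, 0, 0, 0, 0, 0, 0, 0, 0, 0, 0, 0, 0, 0, 0, 0, 0, 0, 0, 0, 0, 0, 0, 0, 0, 0], fingers=0, force=15)

```text
time: 5.2
position: [0.5864, -0.3851, 0.0589]
tool_rot: [1.209, 1.209, -1.209]
ft_force: [-0.5, 0.4, 2.8]
grip_width: 0.315
```

Run:
```python
from h import *
s=ctrl.get_state(); print(s['time'],s['position'],s['grip_width'])
snap('wrist','w2.png'); snap('scene','s2.png')
```

```text
5.2 [ 0.58642103 -0.38509978  0.05888886] 0.31535786904599505
```

View pics/w2.png

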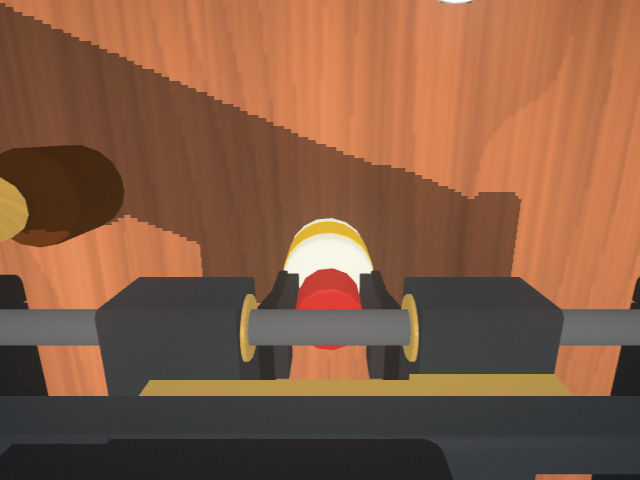

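step_arm(increments=[-2, 0, 0, 0, 0, 0, -4, 0, 0, 0, 0, 0, -4, 0, 0, 0, 0, 0, -2, 0.7, -2.5, 0, 0, 0, 0, 1, -4, 0, 0, 0, 0, 1, -4, 0, 0, 0, 0, 1, -4, 0, 0, 0, 0, 1, -4, 0, 0, 0, 0, 1, -4, 0, 0, 0, 0, 1, -4, 0, 0, 0, 0, 1.3, -3.25, 0, 0, 0, 0, 0, 0, 0, 0, 0])

```text
time: 6.8
position: [0.6666, -0.0798, 0.1786]
tool_rot: [1.205, 1.216, -1.201]
ft_force: [-0.0, 0.4, -2.0]
grip_width: 0.319
```

Run:
```python
from h import *
s=ctrl.get_state(); print(s['time'],s['position'],s['grip_width'])
snap('wrist','w3.png'); snap('scene','s3.png')
```

```text
6.8 [ 0.66656692 -0.07976078  0.17862691] 0.3191878292908004
```

View pics/w3.png

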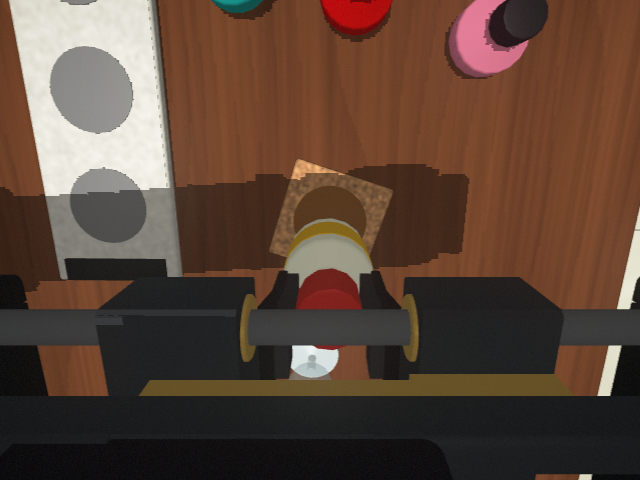

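View pics/s3.png

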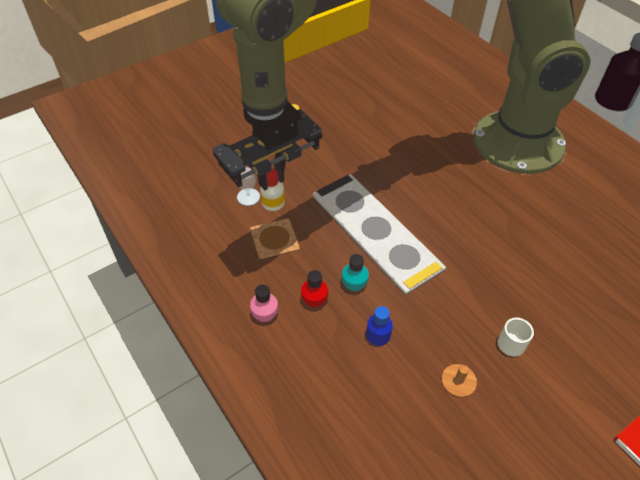

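Run:
```python
from h import *
s=ctrl.get_state(); print(s['time'],s['position'],s['tool_rot'],s['joint_positions'],s['qd'])
c=cp('wrist');print(ray('wrist',330,215,.005,c))
```

```text
6.9 [ 0.66593572 -0.08595975  0.17835944] [ 1.2068247   1.21088239 -1.20814781] [ 0.48216897  0.43954809 -0.53203702  1.43485999  0.2244215   1.32862997
 -0.05972803] [ 0.03055943 -0.00088906  0.03044788 -0.00356188  0.00826543  0.00081728
  0.00353447]
[ 0.66723892 -0.08751507  0.005     ]
```

step_arm(increments=[3, 0.05, 0, 0, 0, 0, 4, 0, 0, 0, 0, 0, 3, 0, 0, 0, 0, 0, 1, 0, 0, 0, 0, 0, 0, 0, 0, 0, 0, 0, 0, 0, 0, 0, 0, 0, 0.3, 0, 0, 0, 0, 0, 0.2, 0, 0, 0, 0, 0, 0, 0, 0, 0, 0, 0, 0, 0, 0, 0, 0, 0])

```text
time: 8.15
position: [0.6671, -0.0875, 0.0639]
tool_rot: [1.209, 1.209, -1.209]
ft_force: [-0.2, 0.6, 0.9]
grip_width: 0.317
```

Run:
```python
from h import *
s=ctrl.get_state(); print(s['time'],s['position'],s['tool_rot'],s['grip_width'],s['ft_force'])
snap('scene','s4.png')
i=cv2.imread('pics/s4.png')[150:280,210:340]; cv2.imwrite('pics/s4z.png',cv2.resize(i,(520,520)))
```

```text
8.15 [ 0.66709438 -0.08746573  0.06389965] [ 1.20916191  1.20867563 -1.20866993] 0.3166970336941335 [-0.17017056  0.63463375  0.88817455]
```

View pics/s4z.png

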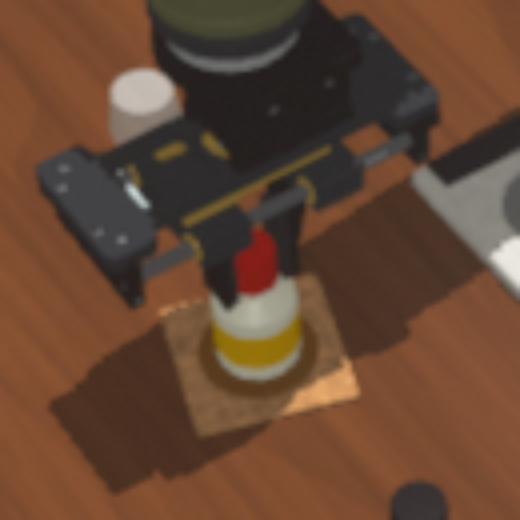

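step_arm(increments=[0, 0, 0, 0, 0, 0, 0, 0, 0, 0, 0, 0, 0, 0, 0, 0, 0, 0, -2, 0, 0, 0, 0, 0, -4, 0, 0, 0, 0, 0, -4, 0, 0, 0, 0, 0, -3, 0.4, -4, 0, 0, 0, 0, 0.5, -4.5, 0, 0, 0, 0, 0.5, -4.5, 0, 0, 0, 0, 0.5, -4.75, 0, 0, 0, 0, 0, 0, 0, 0, 0, 0, 0, 0, 0, 0, 0], fingers=65)

```text
time: 9.7
position: [0.6861, 0.0897, 0.1947]
tool_rot: [1.209, 1.208, -1.208]
ft_force: [-0.5, 0.5, -0.0]
grip_width: 0.65
```

Run:
```python
from h import *
s=ctrl.get_state(); print(s['time'],s['position'],s['joint_positions'])
snap('wrist','w5.png'); snap('scene','s5.png'); snap('top','t5.png')
for X in [[.685,.09,.084],[.685,.09,0]]: print(proj('wrist',X))
for d in ctrl.spot_point('wrist','red_jar')[:3]: print(round(d['score'],2),w('wrist',d['xyz']).round(3))
```

```text
9.7 [0.68611097 0.0896974  0.19466068] [ 0.23911019  0.48292855 -0.57975545  1.35571938  0.26341587  1.37817453
 -0.33735038]
[326.52664558 228.59978472]
[327.02097594 206.22912843]
0.87 [ 0.681  0.093 -0.002]
0.72 [ 0.784  0.061 -0.001]
0.62 [ 0.595  0.1   -0.004]
```

View pics/w5.png

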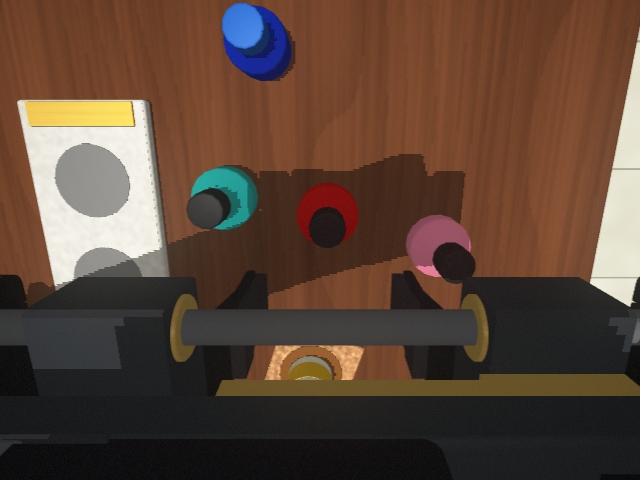

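View pics/s5.png

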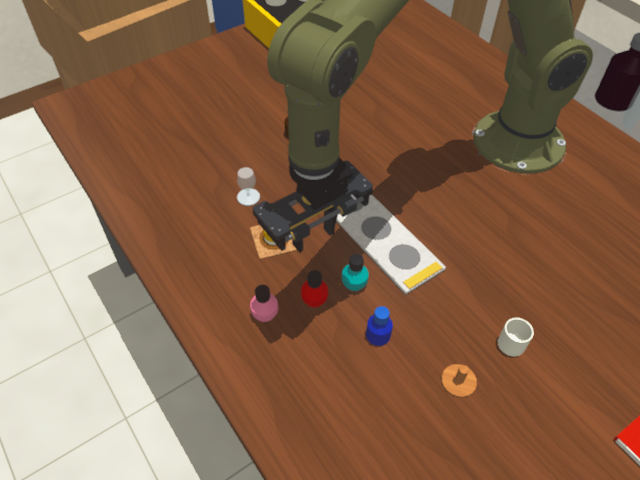

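step_arm(increments=[4, 0, 0, 0, 0, 0, 4, 0, 0, 0, 0, 0, 4, 0, 0, 0, 0, 0, 1.7, 0, 0, 0, 0, 0, 0, 0, 0, 0, 0, 0, 0, 0, 0, 0, 0, 0])

```text
time: 10.65
position: [0.6872, 0.0902, 0.0586]
tool_rot: [1.211, 1.207, -1.207]
ft_force: [-0.5, 0.8, 0.1]
grip_width: 0.647
```

step_arm(increments=[0, 0, 0, 0, 0, 0, 0, 0, 0, 0, 0, 0, 0, 0, 0, 0, 0, 0, 0, 0, 0, 0, 0, 0, 0, 0, 0, 0, 0, 0], fingers=0, force=15)

```text
time: 11.28
position: [0.6857, 0.0901, 0.0567]
tool_rot: [1.209, 1.209, -1.209]
ft_force: [-1.1, 1.2, 1.9]
grip_width: 0.317
```

step_arm(increments=[-2, 0, 0, 0, 0, 0, -4, 0, 0, 0, 0, 0, -4, 0, 0, 0, 0, 0, -2, -2, 1.5, 0, 0, 0, 0, -3.5, 2.7, 0, 0, 0, 0, -3.5, 2.7, 0, 0, 0, 0, -3.5, 2.7, 0, 0, 0, 0, -3.5, 2.7, 0, 0, 0, 0, -3.2, 2.4, 0, 0, 0, 0, -2, 1.6, 0, 0, 0, 0, 0, 0, 0, 0, 0, 0, 0, 0, 0, 0, 0])

```text
time: 12.78
position: [0.4747, -0.0722, 0.1774]
tool_rot: [1.209, 1.208, -1.207]
ft_force: [-0.8, 0.2, -1.4]
grip_width: 0.315
```

Run:
```python
from h import *
s=ctrl.get_state(); print(s['time'],s['position'],s['grip_width'])
snap('wrist','w6.png')
for y in [.1175,.0225,-.0725]: print(proj('wrist',[.4745,y,.012]))
```

```text
12.775 [ 0.47465293 -0.07221439  0.17742665] 0.3148158749772008
[328.00530309 -34.52019408]
[327.87574779 100.90207875]
[327.76572382 215.90854577]
```

View pics/w6.png

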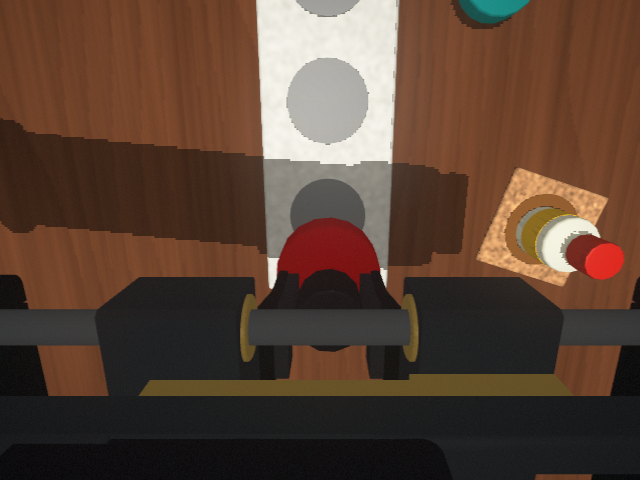

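step_arm(increments=[3, 0, 0, 0, 0, 0, 4, 0, 0, 0, 0, 0, 2.4, 0, 0, 0, 0, 0, 0.9, 0, 0, 0, 0, 0, 0, 0, 0, 0, 0, 0, 0, 0, 0, 0, 0, 0, 0.2, 0, 0, 0, 0, 0, 0.2, 0, 0, 0, 0, 0, 0.1, 0, 0, 0, 0, 0, 0, 0, 0, 0, 0, 0, 0, 0, 0, 0, 0, 0])

```text
time: 14.2
position: [0.4739, -0.073, 0.0686]
tool_rot: [1.209, 1.209, -1.209]
ft_force: [-0.2, -0.5, -0.2]
grip_width: 0.317
```

Run:
```python
from h import *
s=ctrl.get_state(); print(s['time'],s['position'],s['tool_rot'],s['grip_width'],s['ft_force'])
snap('scene','s7.png')
i=cv2.imread('pics/s7.png')[120:280,270:430]; cv2.imwrite('pics/s7z.png',cv2.resize(i,(560,560)))
```

```text
14.2 [ 0.4738533  -0.07301649  0.06863879] [ 1.20896018  1.20913552 -1.20911102] 0.3170323917750001 [-0.20922377 -0.48528061 -0.23349345]
```

View pics/s7z.png

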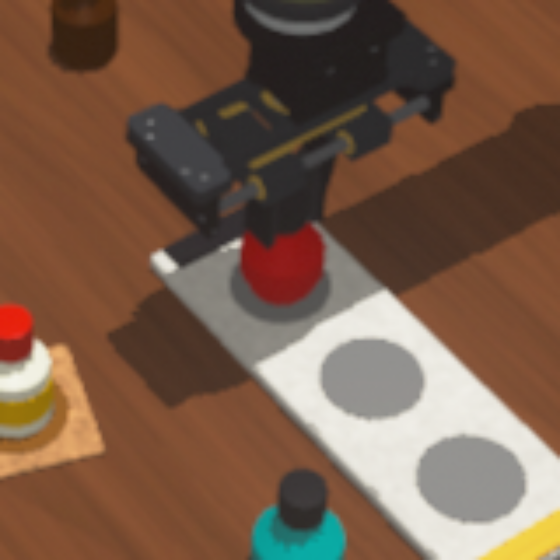

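step_arm(increments=[0.1, 0, 0, 0, 0, 0, 0, 0, 0, 0, 0, 0])

```text
time: 14.5
position: [0.4741, -0.0732, 0.0686]
tool_rot: [1.209, 1.209, -1.209]
ft_force: [-3.8, 0.3, 6.6]
grip_width: 0.315
```

step_arm(increments=[0, 0, 0, 0, 0, 0, 0, 0, 0, 0, 0, 0, 0, 0, 0, 0, 0, 0, -2, 0, 0, 0, 0, 0, -4, 0, 0, 0, 0, 0, -4, 0, 0, 0, 0, 0, -3, 2, -3.85, 0, 0, 0, 0, 2.72, -5.2, 0, 0, 0, 0, 2.72, -5.2, 0, 0, 0, 0, 2.72, -5.2, 0, 0, 0, 0, 2.72, -5.2, 0, 0, 0, 0, 2.72, -5.2, 0, 0, 0], fingers=65)

```text
time: 16.0
position: [0.6308, 0.2268, 0.1971]
tool_rot: [1.21, 1.209, -1.21]
ft_force: [1.0, 0.2, 0.9]
grip_width: 0.646
```

step_arm(increments=[0, 0, 0, 0, 0, 0, 0, 0, 0, 0, 0, 0])

```text
time: 16.25
position: [0.6296, 0.2251, 0.1968]
tool_rot: [1.208, 1.21, -1.21]
ft_force: [0.7, -1.3, 0.5]
grip_width: 0.649
```

Run:
```python
from h import *
s=ctrl.get_state(); print(s['time'],s['position'],s['joint_positions'])
snap('wrist','w8.png'); snap('scene','s8.png')
for X in [[.63,.2255,.084],[.63,.2255,0]]: print(proj('wrist',X))
for d in ctrl.spot_point('wrist','blue_bottle')[:3]: print(round(d['score'],2),w('wrist',d['xyz']).round(3))
```

```text
16.25 [0.62956202 0.22507287 0.19675797] [ 0.13605041  0.46390126 -0.71595648  1.4137336   0.304082    1.37748713
 -0.58539086]
[328.2079414  227.41592734]
[328.34820542 205.47887603]
0.73 [ 0.625  0.226 -0.   ]
0.22 [ 0.435  0.388 -0.003]
```

View pics/w8.png

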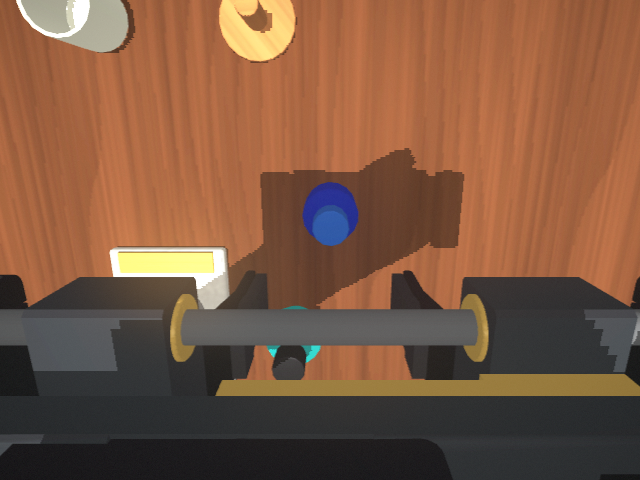

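View pics/s8.png

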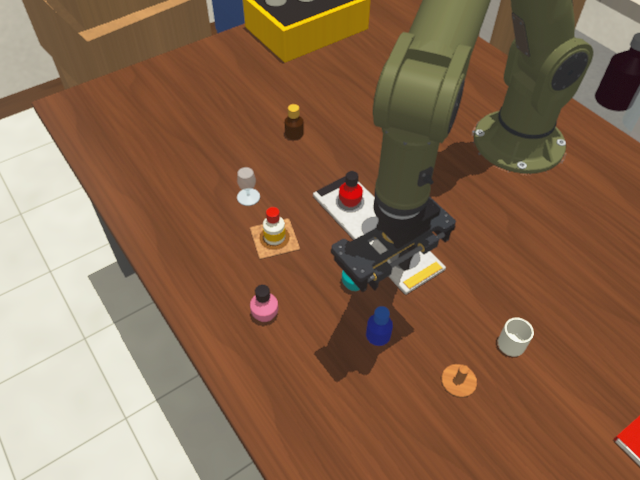

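step_arm(increments=[4, 0.1, 0, 0, 0, 0, 4, 0, 0, 0, 0, 0, 4, 0, 0, 0, 0, 0, 1.9, 0, 0, 0, 0, 0, 0, 0, 0, 0, 0, 0, 0, 0, 0, 0, 0, 0])

```text
time: 17.15
position: [0.632, 0.2258, 0.0606]
tool_rot: [1.212, 1.208, -1.207]
ft_force: [0.8, -0.2, 0.0]
grip_width: 0.655
```

step_arm(increments=[0, 0, 0, 0, 0, 0, 0, 0, 0, 0, 0, 0, 0, 0, 0, 0, 0, 0, 0, 0, 0, 0, 0, 0, 0, 0, 0, 0, 0, 0], fingers=0, force=15)

```text
time: 17.77
position: [0.6307, 0.2256, 0.0587]
tool_rot: [1.209, 1.209, -1.209]
ft_force: [0.3, -0.7, 2.3]
grip_width: 0.318
```

step_arm(increments=[-2, 0, 0, 0, 0, 0, -4, 0, 0, 0, 0, 0, -4, 0, 0, 0, 0, 0, -2, -2, 1.35, 0, 0, 0, 0, -3.5, 2.5, 0, 0, 0, 0, -3.5, 2.5, 0, 0, 0, 0, -3.5, 2.5, 0, 0, 0, 0, -3.2, 2, 0, 0, 0, 0, 0, 0, 0, 0, 0, 0, 0, 0, 0, 0, 0])

```text
time: 19.02
position: [0.4746, 0.1175, 0.1796]
tool_rot: [1.21, 1.208, -1.207]
ft_force: [0.1, 0.3, -1.5]
grip_width: 0.312
```

Run:
```python
from h import *
s=ctrl.get_state(); print(s['time'],s['position'],s['grip_width'])
snap('wrist','w9.png')
print(proj('wrist',[.474,.117,.012]),proj('wrist',[.474,.175,.015]))
```

```text
19.025 [0.47461587 0.11753465 0.17964324] 0.311562832249199
[327.18244877 215.8100121 ] [327.16179743 148.39311376]
```

View pics/w9.png

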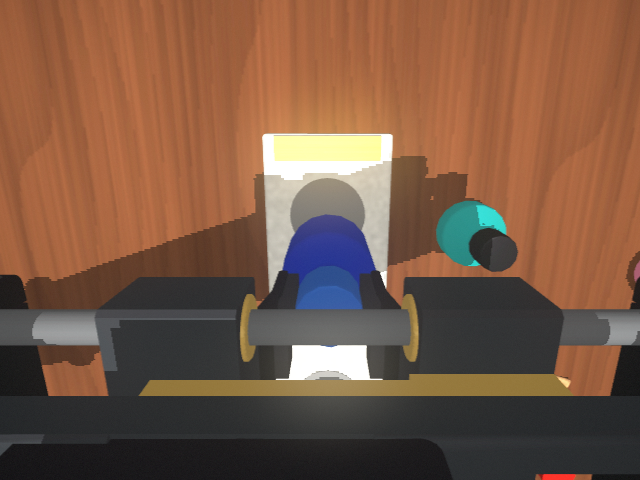

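step_arm(increments=[3, 0, 0, 0, 0, 0, 4, 0, 0, 0, 0, 0, 2.4, 0, 0, 0, 0, 0, 0.9, 0, 0, 0, 0, 0, 0, 0, 0, 0, 0, 0, 0, 0, 0, 0, 0, 0, 0.2, 0, 0, 0, 0, 0, 0.2, 0, 0, 0, 0, 0, 0.15, 0, 0, 0, 0, 0, 0, 0, 0, 0, 0, 0, 0, 0, 0, 0, 0, 0])

```text
time: 20.45
position: [0.474, 0.117, 0.0706]
tool_rot: [1.209, 1.209, -1.209]
ft_force: [-1.6, -0.5, 5.6]
grip_width: 0.316
```

Run:
```python
from h import *
s=ctrl.get_state(); print(s['time'],s['position'],s['tool_rot'],s['grip_width'],s['ft_force'])
```

```text
20.45 [0.47399993 0.11697101 0.07060443] [ 1.20884341  1.20864391 -1.2089886 ] 0.31613140583282395 [-1.58129221 -0.54781435  5.62831688]
```

step_arm(increments=[0, 0, 0, 0, 0, 0, 0, 0, 0, 0, 0, 0, 0, 0, 0, 0, 0, 0, -2, 0, 0, 0, 0, 0, -4, 0, 0, 0, 0, 0, -4, 0, 0, 0, 0, 0], fingers=65)

```text
time: 21.2
position: [0.4734, 0.117, 0.1708]
tool_rot: [1.209, 1.21, -1.209]
ft_force: [1.8, 0.8, 0.0]
grip_width: 0.645
```

step_arm(increments=[-2, -0.4, -3, 0, 0, 0, 0, -0.7, -4.82, 0, 0, 0, 0, -0.7, -4.82, 0, 0, 0, 0, -0.7, -4.82, 0, 0, 0, 0, -0.7, -4.82, 0, 0, 0, 0, -0.7, -4.82, 0, 0, 0, 0, 0, 0, 0, 0, 0, 0, 0, 0, 0, 0, 0], fingers=100)

```text
time: 22.2
position: [0.4347, 0.3875, 0.1895]
tool_rot: [1.208, 1.209, -1.21]
ft_force: [0.3, 0.0, -1.4]
grip_width: 0.999
```

Run:
```python
from h import *
s=ctrl.get_state(); print(s['time'],s['position'],s['joint_positions'],s['grip_width'])
snap('wrist','w10.png'); snap('scene','s10.png')
for X in [[.435,.388,.055],[.435,.388,0]]: print(proj('wrist',X))
for n in ['cup','lid']:
  for d in ctrl.spot_point('wrist',n)[:3]: print(n,round(d['score'],2),w('wrist',d['xyz']).round(3))
```

```text
22.2 [0.43473632 0.38753147 0.18949707] [ 0.00632158  0.32473104 -0.93810177  1.64364372  0.26951505  1.31186086
 -0.97642867] 0.9989242964842339
[327.41433324 221.40985612]
[327.62442454 207.65949872]
cup 0.61 [ 0.431  0.389 -0.003]
lid 0.68 [0.571 0.386 0.001]
```

View pics/w10.png

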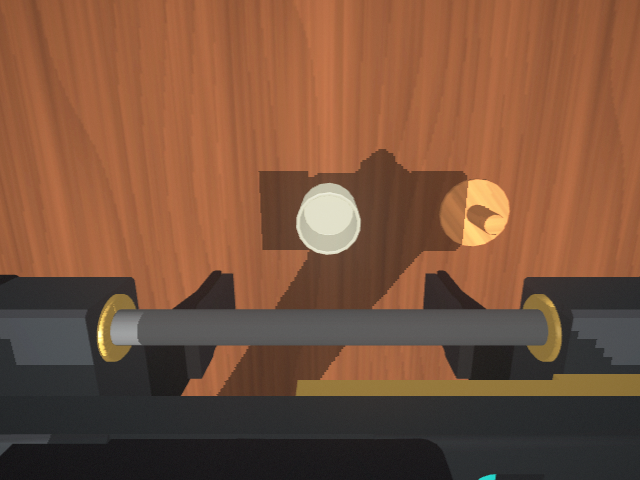

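View pics/s10.png

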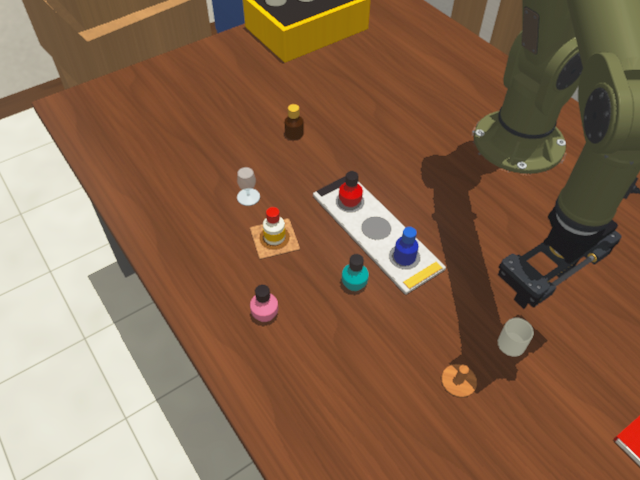

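step_arm(increments=[4, 0.05, 0, 0, 0, 0, 4, 0, 0, 0, 0, 0, 4, 0, 0, 0, 0, 0, 3, 0, 0, 0, 0, 0, 1.7, 0, 0, 0, 0, 0, 0, 0, 0, 0, 0, 0, 0, 0, 0, 0, 0, 0])

```text
time: 23.28
position: [0.4361, 0.3886, 0.0244]
tool_rot: [1.211, 1.209, -1.207]
ft_force: [0.7, 0.2, -0.3]
grip_width: 1.002
```

step_arm(increments=[0, 0, 0, 0, 0, 0, 0, 0, 0, 0, 0, 0, 0, 0, 0, 0, 0, 0, 0, 0, 0, 0, 0, 0, 0, 0, 0, 0, 0, 0], fingers=0, force=12)

```text
time: 23.9
position: [0.4351, 0.388, 0.0231]
tool_rot: [1.209, 1.209, -1.209]
ft_force: [-1.0, 0.4, 1.6]
grip_width: 0.602
```

Run:
```python
from h import *
s=ctrl.get_state(); print(s['time'],s['position'],s['grip_width'])
snap('wrist','w11.png')
```

```text
23.9 [0.43510307 0.38802754 0.02306616] 0.6019516935103847
```

View pics/w11.png

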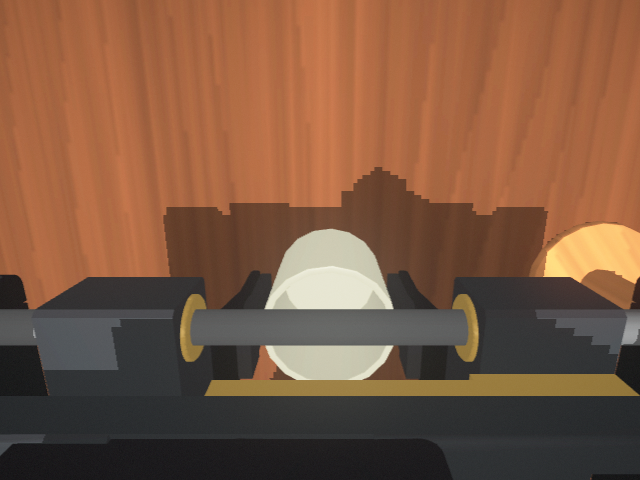

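step_arm(increments=[-2, 0, 0, 0, 0, 0, -4, 0, 0, 0, 0, 0, -4, 0, 0, 0, 0, 0, -4, 0, 2, 0, 0, 0, 0, 0.6, 4.6, 0, 0, 0, 0, 0.6, 5, 0, 0, 0, 0, 0.6, 5, 0, 0, 0, 0, 0.6, 5, 0, 0, 0, 0, 0.6, 5, 0, 0, 0, 0, 0.6, 5, 0, 0, 0, 0, 0.3, 3, 0, 0, 0, 0, 0, 2, 0, 0, 0])

```text
time: 25.45
position: [0.4745, 0.0204, 0.1641]
tool_rot: [1.21, 1.207, -1.21]
ft_force: [-0.4, -0.6, -1.5]
grip_width: 0.602
```

step_arm(increments=[0, 0, 0, 0, 0, 0, 0, 0, 0, 0, 0, 0])

```text
time: 25.7
position: [0.4744, 0.0235, 0.1636]
tool_rot: [1.208, 1.21, -1.207]
ft_force: [-0.0, 1.4, -1.5]
grip_width: 0.602
```

Run:
```python
from h import *
s=ctrl.get_state(); print(s['time'],s['position'],s['grip_width'],s['ft_force'])
snap('wrist','w12.png')
print(proj('wrist',[.474,.117,.096]))
```

```text
25.7 [0.47435158 0.02350499 0.16355541] 0.6022477413142395 [-0.02560341  1.389924   -1.54844861]
[327.69564992  90.47810308]
```

View pics/w12.png

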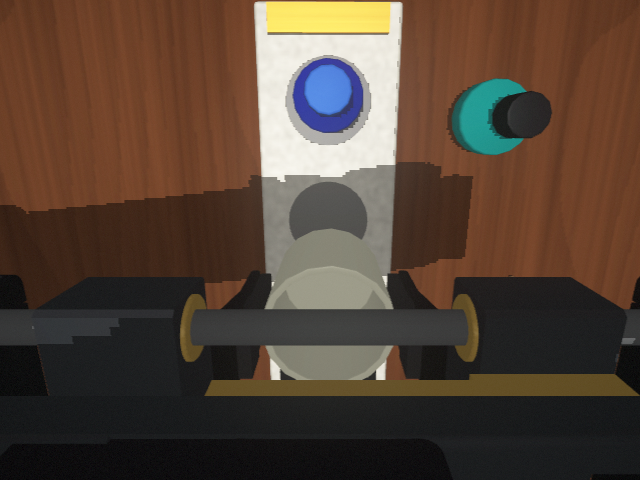

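step_arm(increments=[3, 0, 0, 0, 0, 0, 4, 0, 0, 0, 0, 0, 4, 0, 0, 0, 0, 0, 1.4, 0, 0, 0, 0, 0, 0, 0, 0, 0, 0, 0, 0, 0, 0, 0, 0, 0, 0.2, 0, 0, 0, 0, 0, 0.2, 0, 0, 0, 0, 0, 0.1, 0, 0, 0, 0, 0, 0, 0, 0, 0, 0, 0, 0, 0, 0, 0, 0, 0])

```text
time: 27.12
position: [0.4748, 0.0218, 0.035]
tool_rot: [1.209, 1.208, -1.209]
ft_force: [-1.9, -0.7, 6.2]
grip_width: 0.603
```

Run:
```python
from h import *
s=ctrl.get_state(); print(s['time'],s['position'],s['grip_width'],s['ft_force'])
```

```text
27.125 [0.47475283 0.02181012 0.03496014] 0.6028635469928612 [-1.88997236 -0.72135269  6.19043317]
```

step_arm(increments=[0, 0, 0, 0, 0, 0, 0, 0, 0, 0, 0, 0, 0, 0, 0, 0, 0, 0, -3, 0, 0, 0, 0, 0, -4, 0, 0, 0, 0, 0, -4, 0, 0, 0, 0, 0, -4, 0, 0, 0, 0, 0, 0, 0, 0, 0, 0, 0], fingers=85)

```text
time: 28.12
position: [0.4765, 0.0222, 0.1871]
tool_rot: [1.211, 1.204, -1.205]
ft_force: [0.3, -0.3, -0.7]
grip_width: 0.85
```

Run:
```python
from h import *
s=ctrl.get_state(); print(s['time'],s['position'],s['grip_width'])
snap('wrist','w13.png')
print(proj('wrist',[.4748,.0218,.067]))
```

```text
28.125 [0.47654359 0.02215052 0.18707462] 0.8499781674433711
[327.35876318 228.89456829]
```

View pics/w13.png

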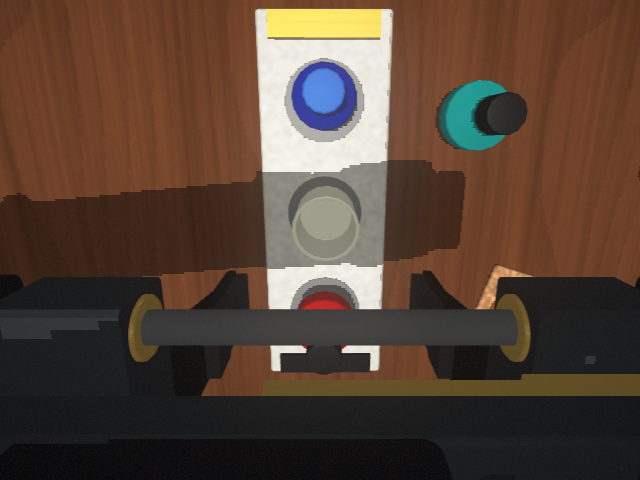

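step_arm(increments=[0, 1, -3.3, 0, 0, 0, 0, 1.42, -5.5, 0, 0, 0, 0, 1.42, -5.5, 0, 0, 0, 0, 1.42, -5.5, 0, 0, 0, 0, 1.42, -5.5, 0, 0, 0, 0, 1.42, -5.5, 0, 0, 0, 0, 1.4, -5.5, 0, 0, 0, 0, 0, 0, 0, 0, 0, 0, 0, 0, 0, 0, 0], fingers=50)

```text
time: 29.3
position: [0.5684, 0.3845, 0.1819]
tool_rot: [1.206, 1.21, -1.211]
ft_force: [-0.1, -0.9, -0.6]
grip_width: 0.5
```

Run:
```python
from h import *
s=ctrl.get_state(); print(s['time'],s['position'],s['joint_positions'],s['grip_width'])
snap('wrist','w14.png')
for X in [[.57,.385,.05],[.57,.385,0.006]]: print(proj('wrist',X))
```

```text
29.3 [0.56840876 0.38446087 0.18193275] [-0.04294153  0.56192506 -0.86479363  1.37704779  0.42374933  1.39686321
 -0.90281432] 0.4996049762394028
[329.51576776 221.88884259]
[329.5115714  210.37715819]
```

View pics/w14.png

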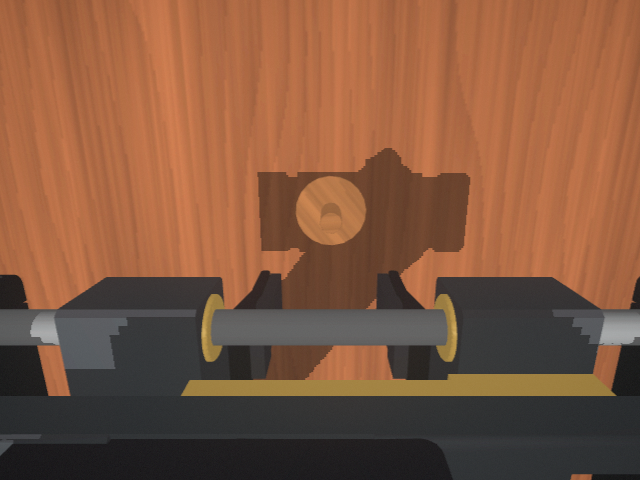

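step_arm(increments=[4, 0.1, 0, 0, 0, 0, 4, 0, 0, 0, 0, 0, 4, 0, 0, 0, 0, 0, 3, 0, 0, 0, 0, 0, 1.3, 0, 0, 0, 0, 0, 0, 0, 0, 0, 0, 0, 0, 0, 0, 0, 0, 0])

```text
time: 30.22
position: [0.5712, 0.3853, 0.0228]
tool_rot: [1.211, 1.208, -1.207]
ft_force: [0.2, 0.3, 0.1]
grip_width: 0.501
```

step_arm(increments=[0, 0, 0, 0, 0, 0, 0, 0, 0, 0, 0, 0, 0, 0, 0, 0, 0, 0, 0, 0, 0, 0, 0, 0, 0, 0, 0, 0, 0, 0], fingers=0, force=12)

```text
time: 30.85
position: [0.5703, 0.3852, 0.0212]
tool_rot: [1.209, 1.209, -1.209]
ft_force: [-0.5, -0.7, 1.9]
grip_width: 0.202
```

Run:
```python
from h import *
s=ctrl.get_state(); print(s['time'],s['position'],s['grip_width'])
snap('wrist','w15.png')
```

```text
30.85 [0.5702578  0.38515312 0.02121131] 0.20165067623329824
```

View pics/w15.png

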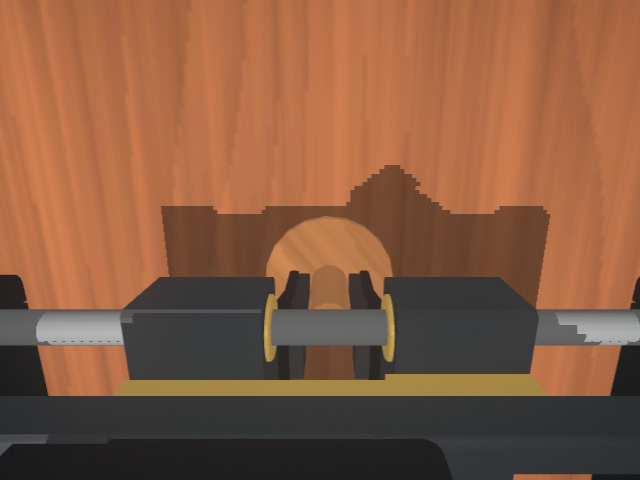

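step_arm(increments=[-2, 0, 0, 0, 0, 0, -4, 0, 0, 0, 0, 0, -4, 0, 0, 0, 0, 0, -4, -0.5, 2, 0, 0, 0, 0, -1.2, 4.5, 0, 0, 0, 0, -1.3, 5, 0, 0, 0, 0, -1.3, 5, 0, 0, 0, 0, -1.3, 5, 0, 0, 0, 0, -1.3, 5, 0, 0, 0, 0, -1.3, 5, 0, 0, 0, 0, -0.8, 3, 0, 0, 0, 0, -0.55, 1.85, 0, 0, 0])

```text
time: 32.4
position: [0.4745, 0.0198, 0.1621]
tool_rot: [1.21, 1.206, -1.21]
ft_force: [0.7, -0.1, -0.2]
grip_width: 0.199
```

step_arm(increments=[0, 0, 0, 0, 0, 0, 0, 0, 0, 0, 0, 0, 0, 0, 0, 0, 0, 0])

```text
time: 32.78
position: [0.475, 0.023, 0.1613]
tool_rot: [1.208, 1.211, -1.207]
ft_force: [0.1, -0.2, -0.6]
grip_width: 0.203
```

Run:
```python
from h import *
s=ctrl.get_state(); print(s['time'],s['position'],s['grip_width'],s['ft_force'])
snap('wrist','w16.png'); snap('top','t16.png')
print(proj('wrist',[.4748,.0218,.067]))
```

```text
32.775 [0.47504065 0.0230122  0.16125489] 0.20250899352516072 [ 0.12894331 -0.21937627 -0.61716816]
[327.9714372 238.7094048]
```

View pics/w16.png

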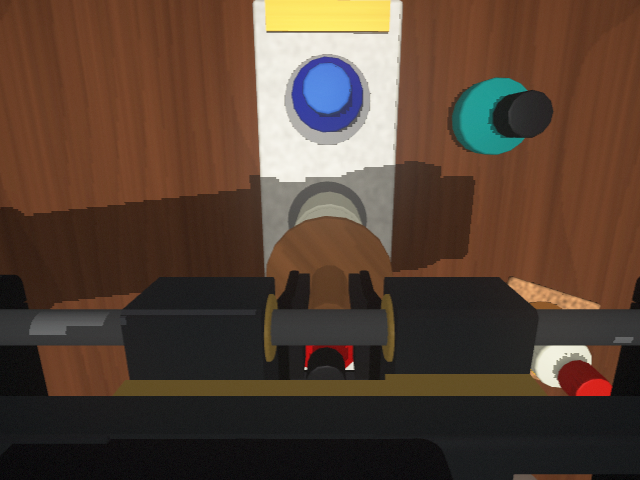

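step_arm(increments=[2, 0, 0, 0, 0, 0, 3, 0, 0, 0, 0, 0, 1.7, 0, 0, 0, 0, 0, 0.2, 0, 0, 0, 0, 0, 0, 0, 0, 0, 0, 0, 0, 0, 0, 0, 0, 0, 0.2, 0, 0, 0, 0, 0, 0.1, 0, 0, 0, 0, 0, 0.1, 0, 0, 0, 0, 0, 0, 0, 0, 0, 0, 0, 0, 0, 0, 0, 0, 0])

```text
time: 34.25
position: [0.4749, 0.0215, 0.0881]
tool_rot: [1.209, 1.209, -1.209]
ft_force: [0.4, -0.5, 0.5]
grip_width: 0.2
```

Run:
```python
from h import *
s=ctrl.get_state(); print(s['time'],s['position'],s['grip_width'],s['ft_force'])
snap('scene','s17.png')
i=cv2.imread('pics/s17.png')[140:280,320:460]; cv2.imwrite('pics/s17z.png',cv2.resize(i,(560,560)))
```

```text
34.25 [0.47490112 0.0214673  0.08812228] 0.2004977206124107 [ 0.35467997 -0.53538128  0.49664239]
```

View pics/s17z.png

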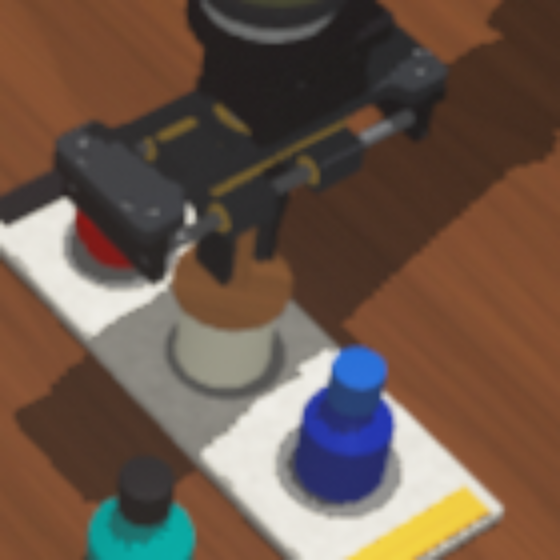

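Lid sits on the rim. Nudge slightly for contact, release, lift and clear out.

step_arm(increments=[0.05, 0, 0, 0, 0, 0, 0, 0, 0, 0, 0, 0])

```text
time: 34.55
position: [0.475, 0.0215, 0.0881]
tool_rot: [1.209, 1.209, -1.209]
ft_force: [-1.1, -0.1, 5.5]
grip_width: 0.205
```

step_arm(increments=[0, 0, 0, 0, 0, 0, 0, 0, 0, 0, 0, 0, 0, 0, 0, 0, 0, 0, -2, 0, 0, 0, 0, 0, -4, 0, 0, 0, 0, 0, -4, 0, 0, 0, 0, 0, -4, 0, 0, 0, 0, 0, 0, 0, -5, 0, 0, 0, 0, 0, -5, 0, 0, 0, 0, 0, -5, 0, 0, 0, 0, 0, -5, 0, 0, 0, 0, 0, 0, 0, 0, 0], fingers=45)

```text
time: 36.05
position: [0.4731, 0.2266, 0.2276]
tool_rot: [1.205, 1.217, -1.202]
ft_force: [0.8, 0.0, 0.1]
grip_width: 0.449
```

step_arm(increments=[0, 0, -5, 0, 0, 0, 0, 0, -5, 0, 0, 0, 0, 0, 0, 0, 0, 0, 0, 0, 0, 0, 0, 0])

```text
time: 36.55
position: [0.4751, 0.3203, 0.227]
tool_rot: [1.208, 1.208, -1.211]
ft_force: [0.5, 0.1, 0.0]
grip_width: 0.447
```

Run:
```python
from h import *
print(ctrl.get_state()['time'],ctrl.get_state()['position'])
snap('top','t18.png'); snap('scene','s18.png')
for n in ['blue_bottle','red_jar','white_bottle','cup','lid','amber_bottle','glass','coaster','tray']:
    for c in ['top','scene']:
        for d in ctrl.spot_point(c,n)[:2]: print(n,c,round(d['score'],2),w(c,d['xyz']).round(3))
t=cv2.imread('pics/t18.png');s=cv2.imread('pics/s18.png')
cv2.imwrite('pics/z18t.png',cv2.resize(t[190:360,210:440],None,fx=3.4,fy=3.4,interpolation=2))
cv2.imwrite('pics/z18s.png',cv2.resize(s[90:300,220:460],None,fx=2.8,fy=2.8,interpolation=2))
```

```text
36.55 [0.47507865 0.32025657 0.22700421]
blue_bottle top 0.71 [0.472 0.116 0.009]
blue_bottle scene 0.59 [0.478 0.118 0.011]
red_jar top 0.97 [0.782 0.068 0.003]
red_jar top 0.9 [0.597 0.106 0.002]
red_jar scene 0.87 [ 0.473 -0.074  0.014]
red_jar scene 0.73 [0.789 0.063 0.003]
white_bottle top 0.86 [ 0.668 -0.086  0.002]
white_bottle top 0.57 [0.474 0.024 0.066]
white_bottle scene 0.83 [ 0.665 -0.081  0.007]
cup scene 0.58 [0.476 0.023 0.013]
lid top 0.96 [0.472 0.024 0.067]
lid scene 0.65 [0.48  0.019 0.072]
amber_bottle top 0.63 [ 0.443 -0.347  0.002]
amber_bottle top 0.24 [ 0.669 -0.091  0.   ]
amber_bottle scene 0.78 [ 0.448 -0.343  0.   ]
glass top 0.62 [ 0.65  -0.227  0.004]
glass scene 0.67 [ 0.649 -0.222 -0.   ]
coaster top 0.78 [ 0.669 -0.086  0.003]
coaster top 0.26 [0.474 0.024 0.067]
coaster scene 0.87 [ 0.67  -0.089  0.   ]
tray top 0.96 [0.47  0.026 0.001]
tray top 0.56 [ 0.645 -0.225  0.002]
tray scene 0.62 [ 0.477  0.027 -0.001]
```

View pics/z18t.png

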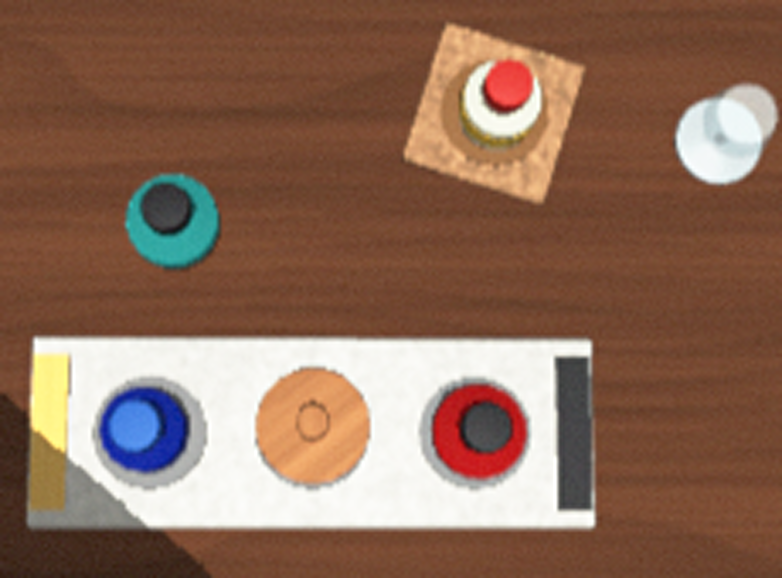

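View pics/z18s.png

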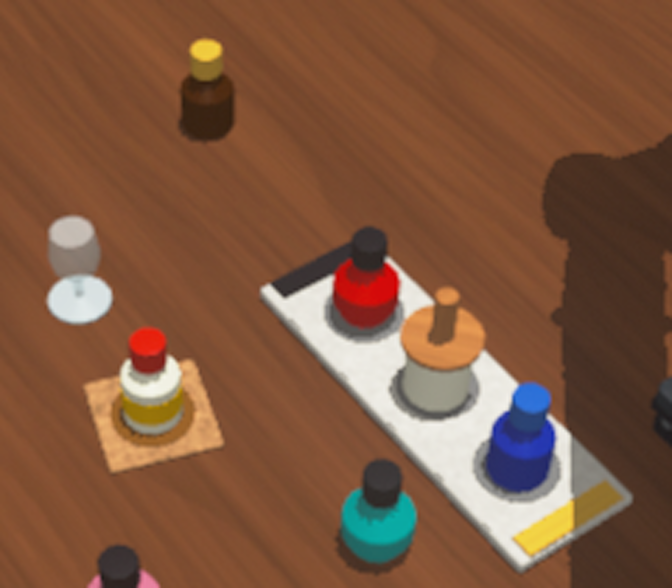

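The top and scene pictures show all five things upright on their places. The lid looks centred on the cup, and the amber bottle and glass are where they started.

Run:
```python
from h import *
print(ctrl.close_job())
```

```text
the job is handed in; nothing more can be done
None
```

The tasting place is laid out and handed in after about 37 s of the 112 s allowed; the hand-in gave no verdict.

- **Layout:** The blue bottle stands on the seat by the brass bar, and the red jar on the seat at the black end. The cup is on the middle seat, mouth up, with the lid on its rim. The white bottle is in the middle of the coaster. I lowered each one to contact before letting go.
- **Last checks:** The final top and scene pictures show all five upright and let go. Where the networks found the five things, they put them within about 7 mm of their targets. The amber bottle and glass were within about 4 mm of where they started.
- **Disagreements:** The two cameras put the lid about 9 mm apart, at (0.472, 0.024) and (0.480, 0.019). Its limit is 9 mm from the cup, so this is the least certain fit. In the pictures it looks centred, and the arm let go of it within 1 mm of where it let go of the cup.
- **Misses:** In the last top picture the network's two best red-jar finds were the pink and teal look-alikes, and it did not find the cup under its lid. The scene camera found the red jar and the cup on their seats.

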